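# File the returned microfilm and read the tray's barcode

### The job

Lower the two returned microfilm boxes, without dropping them, into the free places at the ends of their rows in the tray, the thick box in the wide row and the thin one in the narrow row, upright on the tray floor, and let go. Then lift the hand reader from its cradle, carry it over the boxes and hold its mouth level about 15 mm above the barcode on the tray's middle rail, centred and lined up along it, touching neither tray nor boxes, and finish there while still holding it. Do not shift the boxes already filed or the other things on the desk.

Things in the scene. Friction and masses are not known exactly. Their poses are not given: they have to be found in the camera images.
- tray: White sheet-metal tray, fixed; two rows run along its y, x is across, z up; origin on the desk under the middle rail. Floor 4 mm, walls 3 mm thick and 45 mm high; outside x -86 to +71, y -166 to +166 mm, pull bars to y = +-185. Grey rail x -36 to +36 mm, top at z = 48. In each row two filed boxes stand from y = -41 to +161 mm, tops at z = 104 mm.
- wide_free (a point): Centre of the tray floor in the free place of the wide row (47 mm inside): tray x = -59.5, y = -102, z = 4 mm. The free place runs from y = -163 (end wall) to -41 mm (filed box). Tray axes: the box's 100 mm side goes along y.
- narrow_free (a point): Centre of the tray floor in the free place of the narrow row (32 mm inside): tray x = +52, y = -102, z = 4 mm. The free place runs from y = -163 (end wall) to -41 mm (filed box). Tray axes: the box's 100 mm side goes along y.
- tray_label (a point): Centre of the top of the white barcode label (34 mm across x, 64 mm along y, black bars side by side along y) on the tray's middle rail, at tray x = 0, y = +60, z = 49 mm, between filed boxes 72 mm or more apart. Tray axes, z up.
- film_wide: Returned thick microfilm box, blue-grey card, dark lid seam, white label and red-brown stripe on top: 40 mm thick (its x), 100 mm long (its y), 100 mm tall, about 0.25 kg, loose, upright on the desk. Origin at the centre of its underside. The two returned boxes may stand in either place.
- film_narrow: Returned thin microfilm box, the same look as film_wide but 25 mm thick (its x), 100 mm long (its y), 100 mm tall, about 0.16 kg, loose, upright on the desk. Origin at the centre of its underside.
- reader: Grey hand-held barcode reader, 155 mm tall, about 0.18 kg, loose, standing mouth down in its cradle. Origin at the centre of the mouth (underside), z up the handle, y along the mouth. Head 34 (x) x 80 (y) mm up to z = 24, shoulders to 50; straight handle above, 30 (x) x 36 (y) mm, dark sleeve z = 99 to 145, yellow trigger on -x. Either way round reads alike.
- reader_window (a point): Centre of the reader's mouth, the same point and axes as reader: the point to hold above the label.
- cradle: Black charging cradle, fixed, base 90 (x) x 125 (y) x 8 mm; origin at the centre of its underside. The reader stands on the base plate inside a rim reaching 28 mm above the desk, about 6 mm of play all round; it lifts straight out, nothing latches it.
- stock_wide1: Filed thick box, like film_wide, in the wide row at the tray's +y end. Leave it. Axes as for film_wide. 
- stock_wide2: Filed thick box, like film_wide, in the wide row beside the free place. Leave it. Axes as for film_wide. 
- stock_narrow1: Filed thin box, like film_narrow, in the narrow row at the tray's +y end. Leave it. Axes as for film_wide. 
- stock_narrow2: Filed thin box, like film_narrow, in the narrow row beside the free place. Leave it. Axes as for film_wide. 
- spool: Empty black film spool lying flat, 92 mm across, 39 mm tall, near the robot, right of the middle; origin at the centre of its underside. Leave it.
- stamp: Hand stamp with a wooden knob, foot 60 x 24 mm, 85 mm tall, near the robot on the left; origin at the centre of its underside. Leave it.
- loupe: Small loupe, 42 mm across, 38 mm tall, black top on a clear foot, near the robot, left of the middle; origin at the centre of its underside. Leave it.
Mind the look-alikes: they are no part of the job. Leave any green look-alike of the film_wide alone. Leave any orange look-alike of the stock_wide1 alone.

How it is judged:
By the outcome, as a careful person would: the job done as asked, in the order asked, and still so for the second after the job is handed in, while the arm keeps its last pose, push and grip.
It also fails if it takes over 64 s, if anything falls off the work surface, if the arm or the gripper's body presses on something with over 40 N, if the wrist force passes 120 N, or if a joint passes its speed limit or range.

### The arm

A 7-joint arm with a two-finger parallel gripper is mounted at the origin on the work surface. World frame = base frame: x ahead of the robot, y to its left, z up, the work surface at z = 0. Lengths are in m, angles in rad, forces in N, time in s.
With the tool pointing down it reaches from about 0.425 to 1.025 m from the base axis. Payload 3.6 kg.
Tool frame: the origin (TCP) lies on the centre line of the jaws, within the pads' length; the fingertips stand 17 mm ahead of it and the grasp point (between the pads) lies 2 mm behind it; z points along the fingers, y is the line along which they close (so a half turn about z gives the same grasp; the last joint's range is limited). The gripper opens to 85 mm and grips with 20 to 120 N. Pads are 22 mm wide; open, the fingers measure 114 mm over their backs; the gripper's body (76 mm by 85 mm) begins 54 mm behind the grasp point. The pads swing forward as they close: fully open they stand 13 mm farther back than shut.
Start: joints at [1.222, 0.591, 0.048, 1.609, -0.033, 0.943, -0.034], TCP at [0.183, -0.702, 0.248] pointing down, gripper open.
Joint ranges: [-2.69, 2.69], [-0.47, 2.24], [-1.27, 1.36], [0.19, 2.51], [-1.53, 4.68], [0.08, 2.07], [-3.09, 3.09]. Speed limits (rad/s): [2.57, 2.57, 3.14, 3.14, 3.14, 3.14, 3.14].

### API

Orientations are given as a 3x3 rotation matrix whose columns are the frame's x, y, z axes.
In Python, from station import ctrl gives the robot as it stands.
- The arm moves only by the tool arm_command, never from a script. Its arguments are lists of equal length, an entry for each row: "linear": the shift along the tool's x, y, z in cm, a list of three; "angular": the turn, a rotation vector about the tool's x, y, z in degrees, a list of three. A call has 1 to 5 rows; each row shifts and turns the commanded pose from where the row before left it, along the tool's axes as they then stand; what a row does not reach is not made up. A row lasts 1/10 s, in which the tool goes at most 50 mm and 8.59 degrees, less where a joint would pass 70% of its speed; a pose out of reach is approached as far as the arm can. A call is refused whole if a number of a shift passes 5 or a number of a turn 8.59, either way. A call with a gripper value outside its range is refused whole. "grip" is the closure in counts, from 0 (fully open) to 255 (shut), set as the call begins (left out, the last holds). The fingers move at their own pace and stop on an object; "squeeze" is the grip in N (left out, the last holds). Time passes only in rows, so rows that do not move let the fingers close. It gives the time, the measured TCP pose, the force, the opening and the grip force at its end, in the units of the state.
- ctrl.get_obs(): the state, without advancing time (a new reading comes with each control period).
- ctrl.get_image(name): name is "side" or "top" or "wrist"; returns the picture (400x640x3 uint8, blue, green, red); there is no depth.
- ctrl.camera_model(name): a dict with "fovy" (degrees; the focal length in pixels is half the picture's height over the tangent of half this angle, whatever the lens; pixels are square), "cx", "cy" (the principal point, pixels), "rvec" (rotation vector, rad) and "tvec" (3), from world to camera coordinates, as OpenCV has them; the wrist camera has in their place "mount" (4x4, takes a point from camera to tool coordinates, whose origin is the TCP and whose axes are the flange's). Camera axes: x right, y down, z forward; pixel columns grow to the right and rows downward; lengths in m; the calibration is good to about 2 mm. A picture is of the moment at which its call begins: read the wrist's pose just before it. camera_model takes no time and is no camera call.
- ctrl.sign_off(): hands the job in; it is judged then, once.
The state is a dict: "clock": time; "joints": joint angles; "dq": joint speeds; "joint_torque": joint torques, N m; "eef_pos": TCP position; "eef_rot": TCP orientation; "ft_force": force on the tool from outside, world axes, zero at the start; "moment": the same for the moment, N m; "grip_width": finger opening in m; "gripper_force": force on a finger pad.
Only numpy, scipy, OpenCV 4.12 (cv2) and the standard library are available. Lean on these libraries where they do the work, as an engineer would, in place of code of your own. Each camera call takes 0.05 s, during which the arm holds its last target. There are 200 camera calls.

## Working session

There is one attempt and no reset: what is moved stays moved. The work goes in short steps, Python scripts to look and compute and a tool call to move; the robot and the scene stay as the last step left them, time stands still between calls to the robot, and variables do not carry over. Pictures are saved under pics/ and viewed, at most 10 in all, crops included, and the job is handed in when it is done.

Besides the shell and the picture viewer there is one more tool, called after "Call:" as name(argument=value, ...) on one line, values as JSON. arm_command: Moves the arm, as the interface text tells. Its arguments: {"type":"object","properties":{"linear":{"type":"array"},"angular":{"type":"array"},"grip":{"type":"number"},"squeeze":{"type":"number"}},"required":["linear","angular"]}

```bash
mkdir -p pics; ls; python3 - <<'E'
from station import ctrl
import cv2,numpy as np
o=ctrl.get_obs();print(o['clock'],o['eef_pos'],np.round(o['eef_rot'],3).tolist())
for n in ("top","side"):
    cv2.imwrite(f"pics/{n}0.png",ctrl.get_image(n));print(n,ctrl.camera_model(n))
print(ctrl.camera_model("wrist"))
E
```

```text
pics
0.0 [ 0.18252947 -0.70083177  0.24715394] [[0.968, 0.252, -0.001], [0.252, -0.968, 0.002], [-0.0, -0.002, -1.0]]
top {'fovy': 56.479619443185875, 'cx': 320.7287971986344, 'cy': 202.66226870657314, 'rvec': array([ 2.14830179, -2.13261474,  0.15015934]), 'tvec': array([-0.01459959,  0.52107178,  1.12569763])}
side {'fovy': 48.85886346799484, 'cx': 324.9478464617944, 'cy': 201.69286226859762, 'rvec': array([ 0.59606789, -2.70516459,  1.10116189]), 'tvec': array([0.42996127, 0.2015681 , 1.12278866])}
{'fovy': 66.78136763305088, 'cx': 321.7815355661587, 'cy': 202.40199095879353, 'mount': array([[-1.24814481e-04, -9.49922941e-01, -3.12484223e-01,
         7.95607053e-02],
       [ 9.99999985e-01, -8.20155848e-05, -1.50106758e-04,
         9.99120656e-04],
       [ 1.16961277e-04, -3.12484237e-01,  9.49922938e-01,
        -1.25789858e-01],
       [ 0.00000000e+00,  0.00000000e+00,  0.00000000e+00,
         1.00000000e+00]])}
```

View pics/top0.png

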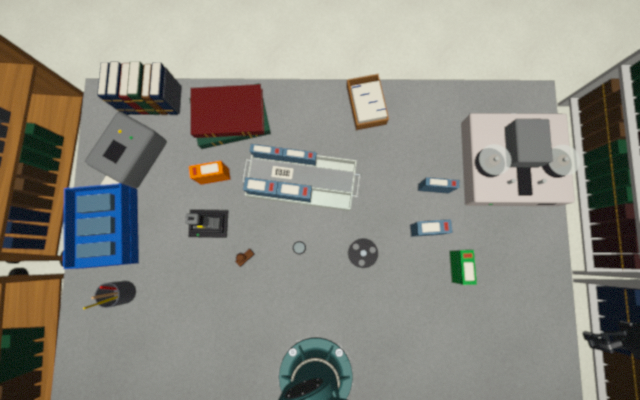

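View pics/side0.png

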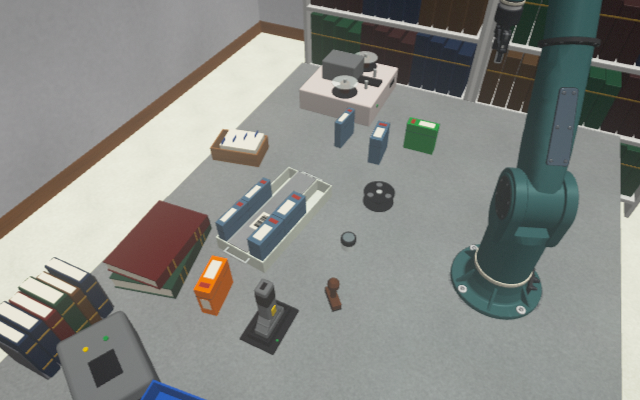

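The top view shows the tray at x 245–358, y 145–208 with its free ends on the right, and the cradle and reader at (208,222). The candidates are the blue boxes at (438,185) and (432,228), and the green look-alike at (463,267), which I exclude by colour along with the orange one at (209,172). Next I'll confirm in an enlarged crop.

```bash
python3 - <<'E'
import cv2,numpy as np
i=cv2.imread("pics/top0.png")
a=cv2.resize(i[130:255,180:370],None,fx=4.2,fy=4.2,interpolation=cv2.INTER_CUBIC)   # 798x525
cv2.imwrite("pics/topA.png",a)
b=cv2.resize(i[165:250,400:480],None,fx=7,fy=7,interpolation=cv2.INTER_CUBIC) # 560x595
cv2.imwrite("pics/topB.png",b)
E
```

```text
(no output)
```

View pics/topA.png

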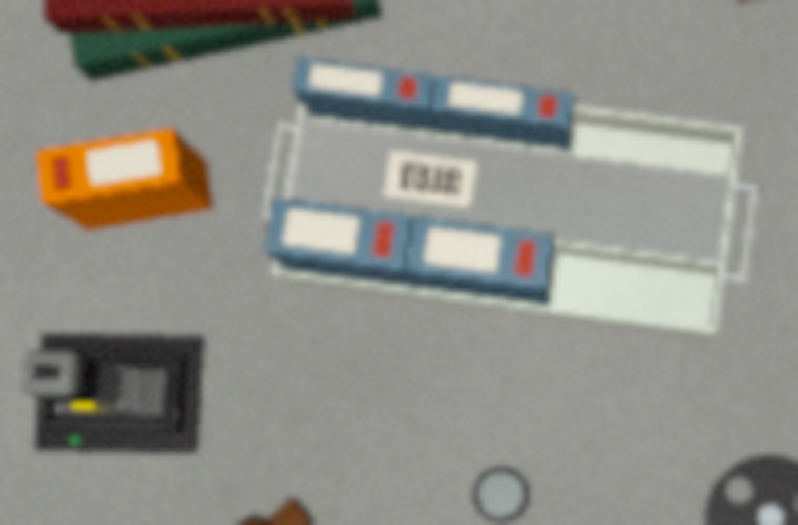

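View pics/topB.png

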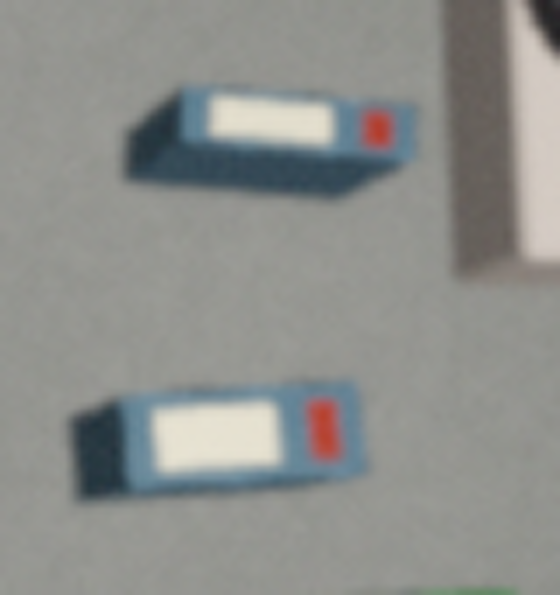

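The lower box (432,228) has the thicker top, so it is film_wide. The upper one (438,185) is film_narrow. The tray's wide row is the nearer, lower one. Next I'll fit planar poses.

```bash
cat > h.py <<'E'
import cv2,numpy as np
from station import ctrl
from scipy.optimize import least_squares
def K(m): f=200/np.tan(np.radians(m['fovy'])/2); return np.array([[f,0,m['cx']],[0,f,m['cy']],[0,0,1]])
def cam(n,pose=None):
    m=ctrl.camera_model(n)
    if 'rvec' in m: return K(m),cv2.Rodrigues(m['rvec'])[0],m['tvec']
    p,R=pose; T=np.eye(4);T[:3,:3]=R;T[:3,3]=p; W=np.linalg.inv(T@m['mount']); return K(m),W[:3,:3],W[:3,3]
def proj(c,P):
    k,R,t=c; q=(k@(R@np.asarray(P,float).T+t[:,None])); return (q[:2]/q[2]).T
def fit(c,obj,px,x0):
    "planar pose x,y,yaw of points obj (m) standing on desk"
    obj=np.asarray(obj,float)
    def w(x): s,co=np.sin(x[2]),np.cos(x[2]); return np.c_[x[0]+co*obj[:,0]-s*obj[:,1],x[1]+s*obj[:,0]+co*obj[:,1],obj[:,2]]
    r=least_squares(lambda x:(proj(c,w(x))-px).ravel(),x0); return r.x,r.fun.reshape(-1,2)
def rect(a,b,z): return [[a,b,z],[a,-b,z],[-a,-b,z],[-a,b,z]]  # TL TR BR BL in top view
E
python3 - <<'E'
from h import *
c=cam("top")
A=lambda p:(np.array(p)+.5)/4.2-.5+[180,130]
B=lambda p:(np.array(p)+.5)/7-.5+[400,165]
def show(n,o,px):
    x,r=fit(c,np.array(o)/1000,px,[.6,0,0]);print(n,np.round(x[:2],4),round(np.degrees(x[2]),1),np.round(r,1).tolist())
show("wide",rect(20,50,100),B([(122,397),(355,380),(368,470),(132,490)]))
show("narrow",rect(12.5,50,100),B([(185,87),(417,103),(410,160),(182,140)]))
show("tray",[[71,-166,45],[-86,-166,45],[-86,166,45]]+[[17,92,49],[17,28,49],[-17,28,49],[-17,92,49]],A([(742,127),(717,330),(274,275),(390,150),(477,161),(470,207),(383,195)]))
show("cradle",rect(45,62.5,8),A([(43,336),(205,338),(197,452),(37,450)]))
show("readertop",rect(15,18,163),A([(25,350),(77,352),(75,396),(27,394)]))
E
```

```text
wide [ 0.4435 -0.3446] 5.0 [[-0.4, -0.1], [0.3, -0.4], [0.2, 0.3], [-0.2, 0.2]]
narrow [ 0.5765 -0.3725] -4.4 [[-0.5, -0.4], [0.0, 0.0], [0.8, 0.1], [-0.4, 0.2]]
tray [0.6084 0.0517] -7.0 [[-0.2, -0.3], [-0.0, 0.2], [-0.2, -0.2], [0.3, 0.3], [-0.3, 0.2], [-0.1, -0.2], [0.4, 0.1]]
cradle [0.4566 0.3477] -0.4 [[-0.1, -0.5], [0.1, -0.5], [0.6, 0.5], [-0.6, 0.4]]
readertop [0.4559 0.3462] 0.2 [[0.0, 0.1], [0.6, -0.4], [0.5, -0.1], [-1.1, 0.3]]
```

Call:
arm_command(linear=[[0, 0, 0], [0, 0, 0], [0, 0, 0], [0, 0, 0], [0, 0, 0]], angular=[[0, 0, -8.04], [0, 0, -8.04], [0, 0, -8.04], [0, 0, -8.04], [0, 0, -8.04]], grip=0)

```text
clock: 0.6
eef_pos: [0.1825, -0.7012, 0.2476]
eef_rot: [[0.572, 0.82, -0.0], [0.82, -0.572, 0.001], [0.001, -0.001, -1.0]]
ft_force: [0.4, 0.1, 0.2]
grip_width: 0.0855
gripper_force: 0.0
```

Call:
arm_command(linear=[[0, 0, 0], [0, 0, 0], [0, 0, 0], [0, 0, 0], [0, 0, 0]], angular=[[0, 0, -8.04], [0, 0, -8.04], [0, 0, -8.04], [0, 0, -8.04], [0, 0, -8.04]])

```text
clock: 1.1
eef_pos: [0.1824, -0.7012, 0.2476]
eef_rot: [[-0.093, 0.996, -0.001], [0.996, 0.093, 0.001], [0.001, -0.0, -1.0]]
ft_force: [-0.1, -0.1, -0.3]
grip_width: 0.0856
gripper_force: 0.0
```

Call:
arm_command(linear=[[3.32, 2.91, 0], [3.32, 2.91, 0], [3.32, 2.91, 0], [3.32, 2.91, 0], [3.32, 2.91, 0]], angular=[[0, 0, 0], [0, 0, 0], [0, 0, 0], [0, 0, 0], [0, 0, 0]])

```text
clock: 1.6
eef_pos: [0.3137, -0.5218, 0.2479]
eef_rot: [[-0.087, 0.996, -0.0], [0.996, 0.087, 0.001], [0.001, -0.0, -1.0]]
ft_force: [2.0, -0.1, -0.8]
grip_width: 0.0851
gripper_force: 0.0
```

Call:
arm_command(linear=[[3.32, 2.91, 0.9], [3.32, 2.91, 0.9], [3.32, 2.91, 0.9], [3.32, 2.91, 0.9], [3.32, 2.91, 0.9]], angular=[[0, 0, 0], [0, 0, 0], [0, 0, 0], [0, 0, 0], [0, 0, 0]])

```text
clock: 2.1
eef_pos: [0.4442, -0.344, 0.2028]
eef_rot: [[-0.087, 0.996, -0.0], [0.996, 0.087, 0.0], [0.0, -0.0, -1.0]]
ft_force: [1.1, -1.5, 0.4]
grip_width: 0.0852
gripper_force: 0.0
```

Call:
arm_command(linear=[[0, 0, 0], [0, 0, 0]], angular=[[0, 0, 0], [0, 0, 0]])

```text
clock: 2.3
eef_pos: [0.4443, -0.3439, 0.2029]
eef_rot: [[-0.091, 0.996, -0.001], [0.996, 0.091, 0.001], [0.001, -0.001, -1.0]]
ft_force: [-0.7, -1.4, 0.5]
grip_width: 0.0856
gripper_force: 0.0
```

```bash
python3 - <<'E'
from h import *
o=ctrl.get_obs();im=ctrl.get_image("wrist");cv2.imwrite("pics/w1.png",im)
np.savez("w1.npz",p=o['eef_pos'],R=o['eef_rot']);print(o['eef_pos'])
c=cam("wrist",(o['eef_pos'],o['eef_rot']))
x,y,a=.4435,-.3446,np.radians(5)
P=np.array(rect(.02,.05,.1));s,k=np.sin(a),np.cos(a)
print(proj(c,np.c_[x+k*P[:,0]-s*P[:,1],y+s*P[:,0]+k*P[:,1],P[:,2]]).round(1))
E
```

```text
[ 0.44428932 -0.34388681  0.20285228]
[[348.4 144.8]
 [344.8 263.7]
 [297.7 263.5]
 [294.9 144.6]]
```

View pics/w1.png

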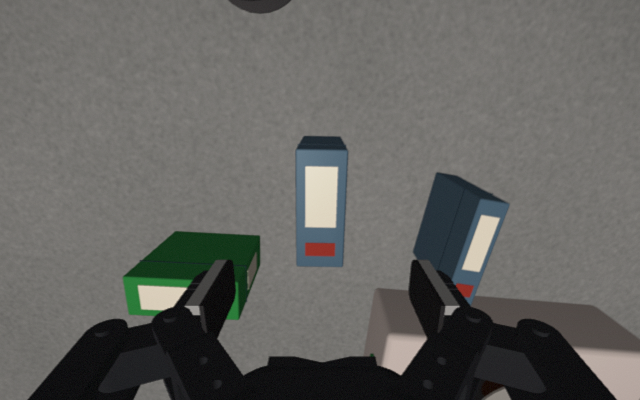

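The wrist view shows film_wide with top corners (296,149), (348,149), (343,266), (298,266), the green look-alike on the left with its near top corner at about (240,318), and film_narrow at (480,250).

```bash
cat >> h.py <<'E'
def atz(c,px,z):
    k,R,t=c; d=R.T@np.linalg.solve(k,[px[0],px[1],1]); o=-R.T@t; return o+d*(z-o[2])/d[2]
E
python3 - <<'E'
from h import *
d=np.load("w1.npz");c=cam("wrist",(d['p'],d['R']))
x,r=fit(c,rect(.02,.05,.1),np.array([(348,149.5),(343.5,266.5),(298,266.5),(296,149.5)]),[.44,-.34,.09]);print(x[:2].round(4),np.degrees(x[2]),r.round(1).tolist())
print("green",atz(c,(240,318),.1),atz(c,(260,240),0),atz(c,(126,277),.1), "machine",atz(c,(376,290),.08))
# narrow: top corners TR far.. right side visible: (505,204) far +x,+y ; (482,202)? use label
def T(x,y,deg):
    a=np.radians(deg);return np.array([[np.cos(a),-np.sin(a),x],[np.sin(a),np.cos(a),y]])
t=T(.6084,.0517,-7)
for n,p in dict(wf=(-.0595,-.102,1),nf=(.052,-.102,1),lab=(0,.06,1)).items(): print(n,(t@p).round(4))
E
```

```text
[ 0.4437 -0.3479] 4.68711678123498 [[0.6, -0.1], [0.8, 0.7], [-0.6, 0.3], [-0.7, -0.6]]
green [ 0.37954747 -0.45646974  0.1       ] [ 0.37732637 -0.42601851  0.        ] [ 0.28117311 -0.42283464  0.1       ] machine [ 0.50329146 -0.42909993  0.08      ]
wf [ 0.5369 -0.0423]
nf [ 0.6476 -0.0559]
lab [0.6157 0.1113]
```

Call:
arm_command(linear=[[-0.06, -0.01, 2.46], [-0.06, -0.01, 2.46], [-0.06, -0.01, 2.46], [-0.06, -0.01, 2.46], [-0.06, -0.01, 2.46]], angular=[[0, 0, 0], [0, 0, 0], [0, 0, 0], [0, 0, 0], [0, 0, 0]])

```text
clock: 2.85
eef_pos: [0.442, -0.3511, 0.0795]
eef_rot: [[-0.083, 0.997, -0.0], [0.997, 0.083, -0.002], [-0.001, -0.0, -1.0]]
ft_force: [0.7, -0.4, -0.1]
grip_width: 0.0856
gripper_force: 0.0
```

Call:
arm_command(linear=[[0, 0, 0], [0, 0, 0], [0, 0, 0], [0, 0, 0], [0, 0, 0]], angular=[[0, 0, 0], [0, 0, 0], [0, 0, 0], [0, 0, 0], [0, 0, 0]], grip=255, squeeze=30)

```text
clock: 3.35
eef_pos: [0.4441, -0.3497, 0.0817]
eef_rot: [[-0.086, 0.996, 0.002], [0.996, 0.086, -0.002], [-0.002, 0.002, -1.0]]
ft_force: [-0.9, -1.2, 4.2]
grip_width: 0.0396
gripper_force: 32.9
```

Call:
arm_command(linear=[[0, 0, 0], [0, 0, 0], [0, 0, 0], [0, 0, 0], [0, 0, 0]], angular=[[0, 0, 0], [0, 0, 0], [0, 0, 0], [0, 0, 0], [0, 0, 0]])

```text
clock: 3.85
eef_pos: [0.4441, -0.3497, 0.0817]
eef_rot: [[-0.086, 0.996, 0.002], [0.996, 0.086, -0.002], [-0.002, 0.002, -1.0]]
ft_force: [-0.4, -0.8, 6.8]
grip_width: 0.0402
gripper_force: 33.1
```

Call:
arm_command(linear=[[0, 0, -1.0], [0, 0, -2], [0, 0, -3], [0, 0, -3], [0, 0, -1]], angular=[[0, 0, 0], [0, 0, 0], [0, 0, 0], [0, 0, 0], [0, 0, 0]])

```text
clock: 4.35
eef_pos: [0.4446, -0.3488, 0.1831]
eef_rot: [[-0.088, 0.996, 0.004], [0.996, 0.088, -0.002], [-0.003, 0.004, -1.0]]
ft_force: [1.2, -0.4, -2.4]
grip_width: 0.0392
gripper_force: 32.0
```

Call:
arm_command(linear=[[2, 0.8, 0], [3, 1.2, 0], [3, 1.2, 0], [3, 1.2, 0], [3.5, 1.4, 0]], angular=[[0, 0, 0], [0, 0, 0], [0, 0, 0], [0, 0, 0], [0, 0, 0]])

```text
clock: 4.85
eef_pos: [0.4876, -0.1982, 0.1795]
eef_rot: [[-0.086, 0.996, -0.002], [0.996, 0.086, 0.0], [0.0, -0.002, -1.0]]
ft_force: [0.2, -0.9, -3.2]
grip_width: 0.0397
gripper_force: 32.0
```

Call:
arm_command(linear=[[3.5, 1.4, 0], [3.5, 1.4, 0], [3, 1.2, 0], [3, 1.2, 0], [2.04, 0.81, 0]], angular=[[0, 0, 0], [0, 0, 0], [0, 0, 0], [0, 0, 0], [0, 0, 0]])

```text
clock: 5.35
eef_pos: [0.5351, -0.0407, 0.1797]
eef_rot: [[-0.09, 0.996, -0.001], [0.996, 0.09, 0.001], [0.002, -0.001, -1.0]]
ft_force: [0.5, -0.5, -2.7]
grip_width: 0.0396
gripper_force: 32.0
```

Call:
arm_command(linear=[[0, 0, 0], [0, 0, 0], [0, 0, 0], [0, 0, 0], [0, 0, 0]], angular=[[0, 0, 4], [0, 0, 4], [0, 0, 4], [0, 0, 0], [0, 0, 0]])

```text
clock: 5.85
eef_pos: [0.5346, -0.0438, 0.1797]
eef_rot: [[0.12, 0.993, -0.001], [0.993, -0.12, 0.0], [-0.0, -0.001, -1.0]]
ft_force: [0.7, 0.1, -3.9]
grip_width: 0.0399
gripper_force: 31.9
```

```bash
python3 - <<'E'
from h import *
o=ctrl.get_obs();im=ctrl.get_image("wrist");cv2.imwrite("pics/w2.png",cv2.resize(im,None,fx=1.25,fy=1.25))
np.savez("w2.npz",p=o['eef_pos'],R=o['eef_rot']);print(o['eef_pos'],o['eef_rot'][:,0],o['ft_force'],o['joints'])
E
```

```text
[ 0.53462441 -0.04383979  0.17972944] [ 1.20144804e-01  9.92756363e-01 -1.75284519e-04] [ 0.74265952  0.12470339 -3.93504333] [ 0.21945584  0.46692194 -0.29488572  2.07987943  0.22511003  0.62585675
 -0.3495309 ]
```

View pics/w2.png

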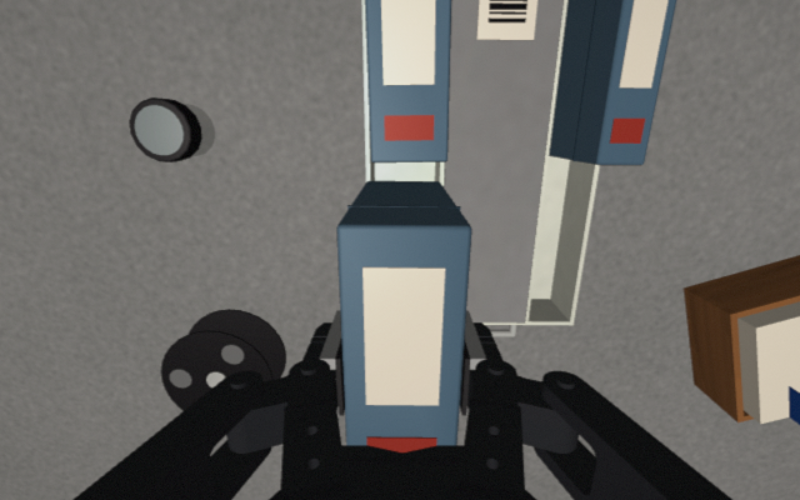

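The wrist view shows the free place just ahead of the held box. The useful points are the outer corner of the narrow end at (575,325), the label's near corners at (477,39) and (534,41), the filed wide box's end at (371–447,161), and the held box's top edge at (338–470,225).

```bash
python3 - <<'E'
from h import *
d=np.load("w2.npz");c=cam("wrist",(d['p'],d['R']))
V=lambda p:(np.array(p,float)+.5)/1.25-.5
obj=np.array([[71,-166,45],[-17,28,49],[17,28,49],[36,-163,48]])/1000
px=V([(575,325),(477,39),(535,41),(527,322)])
x,r=fit(c,obj,px,[.608,.052,-.12]);print("tray",x[:2].round(4),np.degrees(x[2]).round(2),r.round(1).tolist())
a=x[2];R=np.array([[np.cos(a),-np.sin(a)],[np.sin(a),np.cos(a)]])
tr=lambda p:((p[:2]-x[:2])@R*1000).round(1)
for n,p,z in [("stockL",(371,161),.104),("stockR",(447,161),.104),("wallL",(366,165),.045),("wallLtop",(363,5),.045),("railL",(447,170),.048),("nstock",(599,164),.104),("nstockR",(645,164),.104)]: print(n,tr(atz(c,V(p),z)))
zt=d['p'][2]+.1-.0817+.0015
for p in [(338,225),(470,225)]: print("held top",tr(atz(c,V(p),zt)))
for p in [(363,182),(443,182)]: print("held bot",tr(atz(c,V(p),zt-.1)))
print("tcp",tr(d['p']),"yaw rel",np.degrees(np.arctan2(d['R'][1,0],d['R'][0,0]))-90-np.degrees(a), zt)
for n,p in dict(wf=(-.0595,-.102),nf=(.052,-.102),lab=(0,.06)).items(): print(n,(x[:2]+R@p).round(4))
E
```

```text
tray [0.6079 0.0497] -7.44 [[-1.6, 0.1], [0.5, 0.2], [-0.6, -0.9], [1.8, 0.9]]
stockL [-77.7 -39.5]
stockR [-38.3 -39.1]
wallL [-85.9 -46.8]
wallLtop [-85.8  46.3]
railL [-31.7 -49.3]
nstock [ 40.5 -39.9]
nstockR [ 64.4 -39.6]
held top [-79.6 -49.8]
held top [-41.7 -49.4]
held bot [-82.5 -50.9]
held bot [-39.5 -50.5]
tcp [ -60.5 -102.3] yaw rel 0.5382439191846284 0.1995294374543527
wf [ 0.5357 -0.0437]
nf [ 0.6462 -0.0581]
lab [0.6156 0.1092]
```

Call:
arm_command(linear=[[-0.2, 0.13, 0], [0, 0, 1.5], [0, 0, 2], [0, 0, 2], [0, 0, 0]], angular=[[0, 0, 0.5], [0, 0, 0], [0, 0, 0], [0, 0, 0], [0, 0, 0]])

```text
clock: 6.4
eef_pos: [0.5345, -0.0464, 0.1232]
eef_rot: [[0.131, 0.991, -0.005], [0.991, -0.131, 0.0], [-0.001, -0.005, -1.0]]
ft_force: [-1.0, -0.1, -2.4]
grip_width: 0.0398
gripper_force: 31.8
```

Call:
arm_command(linear=[[0, 0, 1.5], [0, 0, 1], [0, 0, 0.6], [0, 0, 0.2], [0, 0, 0]], angular=[[0, 0, 0], [0, 0, 0], [0, 0, 0], [0, 0, 0], [0, 0, 0]])

```text
clock: 6.9
eef_pos: [0.5365, -0.0461, 0.0924]
eef_rot: [[0.13, 0.991, -0.0], [0.991, -0.13, -0.0], [-0.0, -0.0, -1.0]]
ft_force: [-0.4, -0.7, -2.2]
grip_width: 0.0397
gripper_force: 31.9
```

No contact so far, and 6–7 mm remain.

Call:
arm_command(linear=[[0, 0, 0.2], [0, 0, 0.2], [0, 0, 0.1], [0, 0, 0]], angular=[[0, 0, 0], [0, 0, 0], [0, 0, 0], [0, 0, 0]])

```text
clock: 7.3
eef_pos: [0.5363, -0.0461, 0.0873]
eef_rot: [[0.131, 0.991, -0.0], [0.991, -0.131, -0.0], [-0.0, -0.0, -1.0]]
ft_force: [-0.9, -0.9, -3.2]
grip_width: 0.0397
gripper_force: 31.9
```

Call:
arm_command(linear=[[0, 0, 0.1], [0, 0, 0.05], [0, 0, 0]], angular=[[0, 0, 0], [0, 0, 0], [0, 0, 0]])

```text
clock: 7.6
eef_pos: [0.5364, -0.0461, 0.0858]
eef_rot: [[0.13, 0.991, -0.0], [0.991, -0.13, -0.0], [-0.0, -0.0, -1.0]]
ft_force: [-0.1, -0.2, -1.8]
grip_width: 0.0399
gripper_force: 32.0
```

Call:
arm_command(linear=[[0, 0, 0.07], [0, 0, 0], [0, 0, 0]], angular=[[0, 0, 0], [0, 0, 0], [0, 0, 0]])

```text
clock: 7.9
eef_pos: [0.5364, -0.046, 0.0857]
eef_rot: [[0.13, 0.991, 0.0], [0.991, -0.13, -0.0], [-0.0, 0.0, -1.0]]
ft_force: [-1.7, 0.1, 5.9]
grip_width: 0.0396
gripper_force: 32.8
```

Call:
arm_command(linear=[[0, 0, 0.07], [0, 0, 0], [0, 0, 0]], angular=[[0, 0, 0], [0, 0, 0], [0, 0, 0]])

```text
clock: 8.2
eef_pos: [0.5364, -0.046, 0.0857]
eef_rot: [[0.131, 0.991, 0.0], [0.991, -0.131, -0.001], [-0.001, 0.0, -1.0]]
ft_force: [-3.5, 1.7, 12.2]
grip_width: 0.0395
gripper_force: 33.6
```

Call:
arm_command(linear=[[0, 0, -0.1], [0, 0, 0], [0, 0, 0], [0, 0, 0], [0, 0, 0]], angular=[[0, 0, 0], [0, 0, 0], [0, 0, 0], [0, 0, 0], [0, 0, 0]], grip=0)

```text
clock: 8.7
eef_pos: [0.5364, -0.0461, 0.0852]
eef_rot: [[0.131, 0.991, -0.0], [0.991, -0.131, 0.0], [0.0, -0.0, -1.0]]
ft_force: [0.2, -0.1, -0.4]
grip_width: 0.0854
gripper_force: 0.0
```

Call:
arm_command(linear=[[0, 0, 0], [0, 0, -1], [0, 0, -3], [0, 0, -4], [0, 0, -4]], angular=[[0, 0, 0], [0, 0, 0], [0, 0, 0], [0, 0, 0], [0, 0, 0]])

```text
clock: 9.2
eef_pos: [0.5359, -0.0461, 0.207]
eef_rot: [[0.13, 0.991, -0.001], [0.991, -0.13, 0.0], [0.0, -0.001, -1.0]]
ft_force: [1.0, -0.7, -0.8]
grip_width: 0.0849
gripper_force: 0.0
```

```bash
python3 - <<'E'
from h import *
o=ctrl.get_obs();im=ctrl.get_image("top")
np.savez("w3.npz",p=o['eef_pos'],R=o['eef_rot']);print(o['eef_pos'],o['eef_rot'][:,0],o['clock'])
b=ctrl.get_image("wrist")
cv2.imwrite("pics/w3.png",cv2.resize(b,None,fx=1.25,fy=1.25))
d=np.array([.5765,-.3725])-o['eef_pos'][:2];print(d@o['eef_rot'][:2,0],d@o['eef_rot'][:2,1])
E
```

```text
[ 0.53585636 -0.04606398  0.20695542] [1.30305534e-01 9.91473886e-01 3.00999383e-05] 9.2
-0.3183566983637434 0.08283347513444873
```

View pics/w3.png

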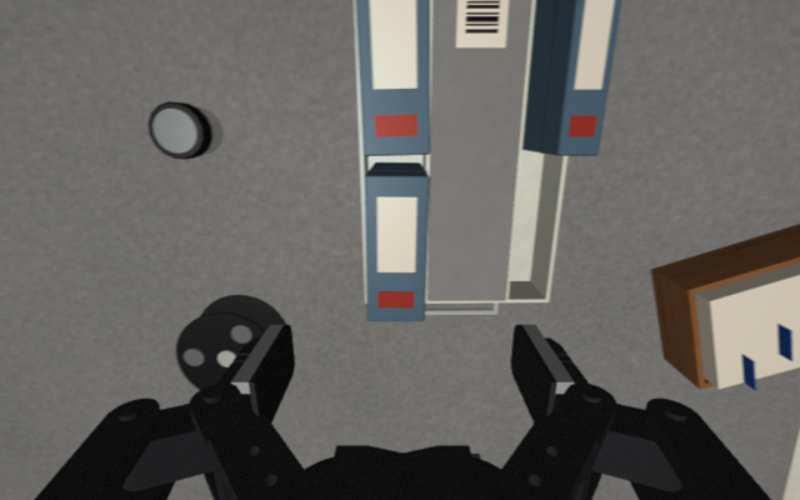

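film_wide now stands upright in the wide row, its top at (367–428, 175–320). Next is film_narrow.

Call:
arm_command(linear=[[-3.2, 0.83, 0], [-3.2, 0.83, 0], [-3.2, 0.83, 0], [-3.2, 0.83, 0], [-3.2, 0.83, 0]], angular=[[0, 0, 0], [0, 0, 0], [0, 0, 0], [0, 0, 0], [0, 0, 0]])

```text
clock: 9.8
eef_pos: [0.5562, -0.2114, 0.2052]
eef_rot: [[0.13, 0.991, -0.001], [0.991, -0.13, 0.0], [0.0, -0.001, -1.0]]
ft_force: [-0.1, 0.1, 0.4]
grip_width: 0.0856
gripper_force: 0.0
```

Call:
arm_command(linear=[[-3.2, 0.83, 0], [-3.2, 0.83, 0], [-3.2, 0.83, 0], [-3.2, 0.83, 0], [-2.8, 0.83, 0]], angular=[[0, 0, 0], [0, 0, 0], [0, 0, 0], [0, 0, 0], [0, 0, 0]])

```text
clock: 10.3
eef_pos: [0.5766, -0.3722, 0.205]
eef_rot: [[0.132, 0.991, -0.001], [0.991, -0.132, -0.0], [-0.0, -0.001, -1.0]]
ft_force: [0.5, -0.4, 0.6]
grip_width: 0.0855
gripper_force: 0.0
```

Call:
arm_command(linear=[[0, 0, 0], [0, 0, 0], [0, 0, 0]], angular=[[0, 0, -3], [0, 0, 0], [0, 0, 0]])

```text
clock: 10.6
eef_pos: [0.5772, -0.3692, 0.205]
eef_rot: [[0.079, 0.997, -0.001], [0.997, -0.079, 0.001], [0.001, -0.001, -1.0]]
ft_force: [0.4, -0.9, 0.3]
grip_width: 0.0855
gripper_force: 0.0
```

```bash
python3 - <<'E'
from h import *
o=ctrl.get_obs();im=ctrl.get_image("wrist")
np.savez("w4.npz",p=o['eef_pos'],R=o['eef_rot']);print(o['eef_pos'],o['eef_rot'][:,0],o['clock'])
cv2.imwrite("pics/w4.png",cv2.resize(im,None,fx=1.25,fy=1.25))
E
```

```text
[ 0.57721576 -0.36916045  0.2050409 ] [0.07855414 0.99690914 0.00119057] 10.6
```

View pics/w4.png

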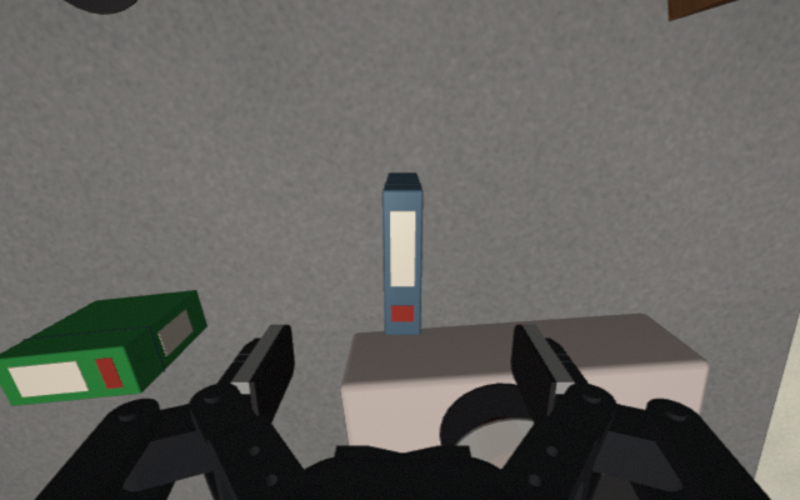

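film_narrow's top corners are at (383,191), (422,191), (420,334) and (385,334). The machine's front face runs from its foot at (355,333) to its top edge at (342,384).

```bash
python3 - <<'E'
from h import *
d=np.load("w4.npz");c=cam("wrist",(d['p'],d['R']))
V=lambda p:(np.array(p,float)+.5)/1.25-.5
x,r=fit(c,rect(.0125,.05,.1),V([(422,191),(420,334),(385,334),(383,191)]),[.57,-.37,-.08]);print(x[:2].round(4),np.degrees(x[2]),r.round(1).tolist())
e=x[:2]-d['p'][:2];print(e@d['R'][:2,0],e@d['R'][:2,1])
print(atz(c,V((355,333)),0)); [print(z,atz(c,V((342,384)),z),atz(c,V((520,372)),z)) for z in (.05,.08,.1)]
print(np.degrees(np.arctan2(d['R'][1,0],d['R'][0,0]))-90)
E
```

```text
[ 0.5764 -0.3755] -4.504698424963921 [[0.9, -0.8], [0.5, 1.1], [-0.5, 1.1], [-0.9, -0.8]]
-0.006358565371701743 -0.00028984401729999036
[ 0.52130003 -0.47740027  0.        ]
0.05 [ 0.51334721 -0.49861032  0.05      ] [ 0.66897082 -0.49832721  0.05      ]
0.08 [ 0.52082589 -0.47639816  0.08      ] [ 0.65983037 -0.47614528  0.08      ]
0.1 [ 0.52581167 -0.46159005  0.1       ] [ 0.65373674 -0.46135732  0.1       ]
-4.5054656119449135
```

Call:
arm_command(linear=[[-0.1, 0, 2.47], [-0.1, 0, 2.47], [-0.1, 0, 2.47], [-0.1, 0, 2.47], [-0.1, -0.03, 2.47]], angular=[[0, 0, 0], [0, 0, 0], [0, 0, 0], [0, 0, 0], [0, 0, 0]])

```text
clock: 11.15
eef_pos: [0.5772, -0.3738, 0.0813]
eef_rot: [[0.077, 0.997, 0.0], [0.997, -0.077, 0.0], [0.0, 0.0, -1.0]]
ft_force: [0.8, -0.1, -0.3]
grip_width: 0.0855
gripper_force: 0.0
```

Call:
arm_command(linear=[[0, 0, 0], [0, 0, 0], [0, 0, 0], [0, 0, 0], [0, 0, 0]], angular=[[0, 0, 0], [0, 0, 0], [0, 0, 0], [0, 0, 0], [0, 0, 0]], grip=255, squeeze=30)

```text
clock: 11.65
eef_pos: [0.5778, -0.3754, 0.0836]
eef_rot: [[0.078, 0.997, 0.002], [0.997, -0.078, -0.001], [-0.001, 0.002, -1.0]]
ft_force: [-0.5, 0.8, 4.2]
grip_width: 0.0245
gripper_force: 36.3
```

Call:
arm_command(linear=[[0, 0, 0], [0, 0, 0], [0, 0, 0], [0, 0, 0], [0, 0, 0]], angular=[[0, 0, 0], [0, 0, 0], [0, 0, 0], [0, 0, 0], [0, 0, 0]])

```text
clock: 12.15
eef_pos: [0.5778, -0.3755, 0.0836]
eef_rot: [[0.078, 0.997, 0.002], [0.997, -0.078, -0.001], [-0.001, 0.002, -1.0]]
ft_force: [-1.3, 0.3, 7.0]
grip_width: 0.0245
gripper_force: 36.5
```

Call:
arm_command(linear=[[0, 0, -1.0], [0, 0, -2], [0, 0, -3], [0, 0, -3], [0, 0, -1]], angular=[[0, 0, 0], [0, 0, 0], [0, 0, 0], [0, 0, 0], [0, 0, 0]])

```text
clock: 12.65
eef_pos: [0.5783, -0.3761, 0.1854]
eef_rot: [[0.079, 0.997, 0.005], [0.997, -0.079, -0.003], [-0.002, 0.005, -1.0]]
ft_force: [0.2, -0.7, -1.8]
grip_width: 0.0245
gripper_force: 35.7
```

Call:
arm_command(linear=[[2.2, 0.3, 0], [3, 0.4, 0], [3.5, 0.5, 0], [3.8, 0.5, 0], [3.8, 0.5, 0]], angular=[[0, 0, 0], [0, 0, 0], [0, 0, 0], [0, 0, 0], [0, 0, 0]])

```text
clock: 13.15
eef_pos: [0.6107, -0.2132, 0.1809]
eef_rot: [[0.079, 0.997, -0.002], [0.997, -0.079, 0.0], [0.0, -0.002, -1.0]]
ft_force: [0.2, 0.3, -1.7]
grip_width: 0.0249
gripper_force: 35.6
```

Call:
arm_command(linear=[[3.8, 0.5, 0], [3.8, 0.5, 0], [3.5, 0.5, 0], [3, 0.4, 0], [1.78, 0.24, 0]], angular=[[0, 0, 0], [0, 0, 0], [0, 0, 0], [0, 0, 0], [0, 0, 0]])

```text
clock: 13.65
eef_pos: [0.645, -0.0539, 0.1812]
eef_rot: [[0.075, 0.997, -0.001], [0.997, -0.075, 0.002], [0.002, -0.001, -1.0]]
ft_force: [0.5, 1.1, -1.8]
grip_width: 0.0251
gripper_force: 35.6
```

Call:
arm_command(linear=[[0, 0, 0], [0, 0, 0], [0, 0, 0], [0, 0, 0]], angular=[[0, 0, 2.7], [0, 0, 0], [0, 0, 0], [0, 0, 0]])

```text
clock: 14.05
eef_pos: [0.6449, -0.0594, 0.1816]
eef_rot: [[0.127, 0.992, -0.001], [0.992, -0.127, -0.001], [-0.001, -0.001, -1.0]]
ft_force: [0.1, 0.3, -1.4]
grip_width: 0.0245
gripper_force: 35.6
```

```bash
python3 - <<'E'
from h import *
o=ctrl.get_obs();im=ctrl.get_image("wrist");cv2.imwrite("pics/w5.png",cv2.resize(im,None,fx=1.25,fy=1.25))
np.savez("w5.npz",p=o['eef_pos'],R=o['eef_rot']);print(o['eef_pos'],o['eef_rot'][:,0],o['ft_force'],o['clock'])
E
```

```text
[ 0.64487484 -0.05944034  0.18156405] [ 1.26885099e-01  9.91916958e-01 -9.58815659e-04] [ 0.10044824  0.30218239 -1.37897599] 14.05
```

View pics/w5.png

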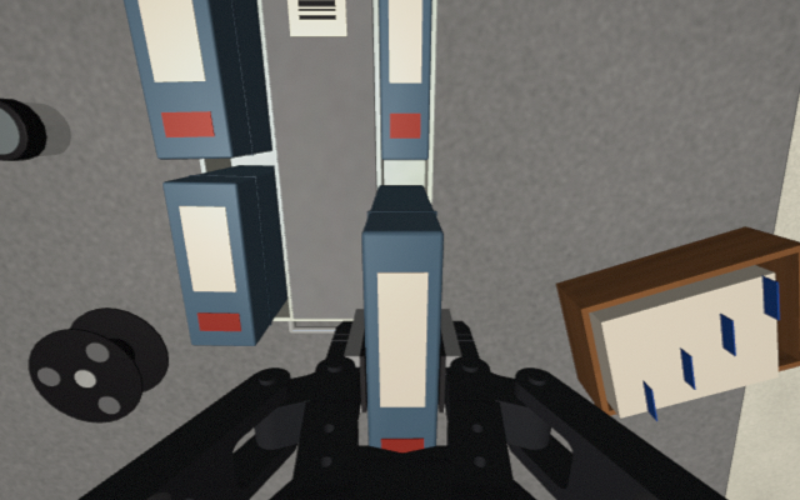

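The held thin box's top edge is at (362–443,232), with the narrow free place ahead of it. The label corners are at (289,35) and (347,37), the outer wall at (432,165), and the filed thin box's end at (381–428,159).

```bash
python3 - <<'E'
from h import *
d=np.load("w5.npz");c=cam("wrist",(d['p'],d['R']))
V=lambda p:(np.array(p,float)+.5)/1.25-.5
for x in ([.6079,.0497,np.radians(-7.44)],[.6084,.0517,np.radians(-7.0)]):
  a=x[2];R=np.array([[np.cos(a),-np.sin(a)],[np.sin(a),np.cos(a)]])
  tr=lambda p:((p[:2]-x[:2])@R*1000).round(1)
  zt=.1816-.0836+.1
  for n,p,z in [("labL",(289,35),.049),("labR",(347,37),.049),("nstL",(381,159),.104),("nstR",(428,159),.104),("wallR",(432,165),.045),("wallRfar",(438,5),.045),("railR",(376,5),.048),("railL",(291,318),.048),("top",(362,232),zt),("top",(443,232),zt),("bot",(376,186),zt-.1),("bot",(427,186),zt-.1)]: print(n,tr(atz(c,V(p),z)),end=' ')
  print("tcp",tr(d['p']),np.degrees(np.arctan2(d['R'][1,0],d['R'][0,0]))-90-np.degrees(a))
E
```

```text
labL [-18.2  28.8] labR [16.7 27.8] nstL [ 39.2 -39.7] nstR [ 63.7 -39.6] wallR [ 70.4 -48. ] wallRfar [71.4 45.8] railR [34.5 44.9] railL [ -34.4 -162.2] top [ 38.5 -53.8] top [ 62.6 -53.7] bot [ 35.9 -54.6] bot [ 63.9 -54.5] tcp [  50.8 -103.4] 0.15036572008996796
labL [-18.3  26.9] labR [16.7 25.7] nstL [ 38.7 -42. ] nstR [ 63.2 -42.1] wallR [ 69.7 -50.6] wallRfar [71.5 43.2] railR [34.6 42.6] railL [ -35.9 -163.9] top [ 37.8 -56.1] top [ 62.  -56.2] bot [ 35.3 -56.9] bot [ 63.2 -57. ] tcp [  49.7 -105.9] -0.28963427991003243
```

Call:
arm_command(linear=[[0.2, 0.15, 0], [0, 0, 1.5], [0, 0, 2], [0, 0, 2], [0, 0, 0]], angular=[[0, 0, 0], [0, 0, 0], [0, 0, 0], [0, 0, 0], [0, 0, 0]])

```text
clock: 14.6
eef_pos: [0.6447, -0.0561, 0.1233]
eef_rot: [[0.125, 0.992, -0.006], [0.992, -0.125, 0.0], [-0.0, -0.006, -1.0]]
ft_force: [-0.1, -0.9, -2.0]
grip_width: 0.024
gripper_force: 35.4
```

Call:
arm_command(linear=[[0, 0, 1.5], [0, 0, 1], [0, 0, 0.6], [0, 0, 0.2], [0, 0, 0]], angular=[[0, 0, 0], [0, 0, 0], [0, 0, 0], [0, 0, 0], [0, 0, 0]])

```text
clock: 15.1
eef_pos: [0.647, -0.056, 0.0937]
eef_rot: [[0.125, 0.992, -0.0], [0.992, -0.125, -0.0], [-0.0, -0.0, -1.0]]
ft_force: [-0.0, 0.7, -2.0]
grip_width: 0.0243
gripper_force: 35.6
```

Call:
arm_command(linear=[[0, 0, 0.2], [0, 0, 0.1], [0, 0, 0.1], [0, 0, 0]], angular=[[0, 0, 0], [0, 0, 0], [0, 0, 0], [0, 0, 0]])

```text
clock: 15.5
eef_pos: [0.647, -0.056, 0.09]
eef_rot: [[0.125, 0.992, 0.0], [0.992, -0.125, -0.0], [-0.0, 0.0, -1.0]]
ft_force: [-0.2, -0.3, -1.3]
grip_width: 0.0243
gripper_force: 35.6
```

Call:
arm_command(linear=[[0, 0, 0.1], [0, 0, 0.1], [0, 0, 0]], angular=[[0, 0, 0], [0, 0, 0], [0, 0, 0]])

```text
clock: 15.8
eef_pos: [0.6469, -0.056, 0.0878]
eef_rot: [[0.125, 0.992, -0.0], [0.992, -0.125, -0.0], [-0.0, -0.0, -1.0]]
ft_force: [0.1, -0.1, -1.2]
grip_width: 0.0246
gripper_force: 35.6
```

Call:
arm_command(linear=[[0, 0, 0.07], [0, 0, 0], [0, 0, 0]], angular=[[0, 0, 0], [0, 0, 0], [0, 0, 0]])

```text
clock: 16.1
eef_pos: [0.647, -0.0559, 0.0877]
eef_rot: [[0.125, 0.992, 0.0], [0.992, -0.125, -0.0], [-0.0, 0.0, -1.0]]
ft_force: [-1.6, 0.9, 3.3]
grip_width: 0.0244
gripper_force: 36.1
```

Call:
arm_command(linear=[[0, 0, 0.05], [0, 0, 0], [0, 0, 0]], angular=[[0, 0, 0], [0, 0, 0], [0, 0, 0]])

```text
clock: 16.4
eef_pos: [0.647, -0.0559, 0.0876]
eef_rot: [[0.125, 0.992, 0.0], [0.992, -0.125, -0.0], [-0.0, 0.0, -1.0]]
ft_force: [-2.9, -0.6, 7.5]
grip_width: 0.0242
gripper_force: 36.7
```

Call:
arm_command(linear=[[0, 0, -0.1], [0, 0, 0], [0, 0, 0], [0, 0, 0], [0, 0, 0]], angular=[[0, 0, 0], [0, 0, 0], [0, 0, 0], [0, 0, 0], [0, 0, 0]], grip=0)

```text
clock: 16.9
eef_pos: [0.647, -0.056, 0.0875]
eef_rot: [[0.125, 0.992, -0.0], [0.992, -0.125, 0.0], [0.0, -0.0, -1.0]]
ft_force: [0.5, 0.8, 1.1]
grip_width: 0.0851
gripper_force: 0.0
```

Call:
arm_command(linear=[[0, 0, 0], [0, 0, -1], [0, 0, -3], [0, 0, -4], [0, 0, -4]], angular=[[0, 0, 0], [0, 0, 0], [0, 0, 0], [0, 0, 0], [0, 0, 0]])

```text
clock: 17.4
eef_pos: [0.6466, -0.0559, 0.2093]
eef_rot: [[0.125, 0.992, -0.001], [0.992, -0.125, 0.0], [0.0, -0.001, -1.0]]
ft_force: [0.2, -0.3, 0.4]
grip_width: 0.0851
gripper_force: 0.0
```

Call:
arm_command(linear=[[0, 0, -4.5], [0, 0, -4.5], [0, 0, 0], [0, 0, 0]], angular=[[0, 0, 0], [0, 0, 0], [0, 0, 0], [0, 0, 0]])

```text
clock: 17.8
eef_pos: [0.6476, -0.0559, 0.3]
eef_rot: [[0.125, 0.992, 0.004], [0.992, -0.125, -0.0], [0.0, 0.004, -1.0]]
ft_force: [-0.4, 0.2, -1.0]
grip_width: 0.0853
gripper_force: 0.0
```

```bash
python3 - <<'E'
from h import *
o=ctrl.get_obs();im=ctrl.get_image("wrist");cv2.imwrite("pics/w6.png",cv2.resize(im,None,fx=1.25,fy=1.25))
np.savez("w6.npz",p=o['eef_pos'],R=o['eef_rot']);print(o['eef_pos'],o['eef_rot'][:,0],o['clock'])
d=np.array([.456,.347])-o['eef_pos'][:2];print(d@o['eef_rot'][:2,0],d@o['eef_rot'][:2,1])
E
```

```text
[ 0.64764752 -0.0559394   0.30004413] [1.25358092e-01 9.92111557e-01 8.95178655e-05] 17.8
0.375736271339543 -0.24064570042374855
```

View pics/w6.png

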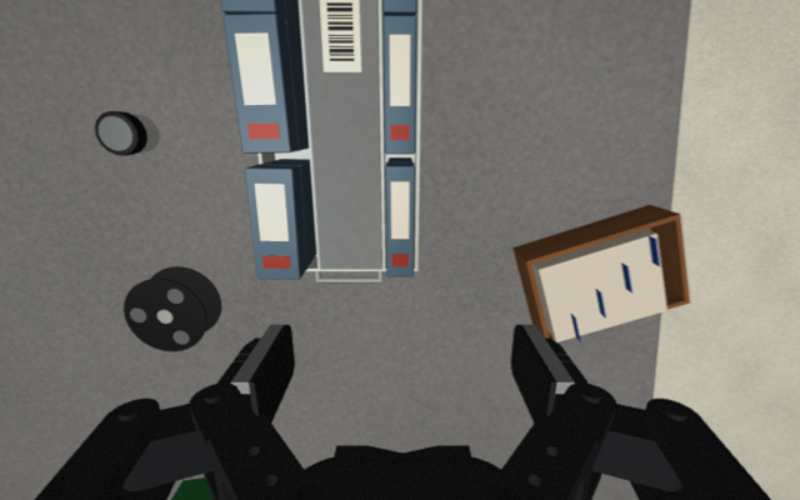

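Both boxes stand in their rows, film_narrow at (386–414, 165–277) and film_wide at (247–315, 165–279), with nothing else disturbed. That was my tenth picture, so from here I measure by image code only. I'll go above the reader.

Call:
arm_command(linear=[[3.76, -2.41, 0], [3.76, -2.41, 0], [3.76, -2.41, 0], [3.76, -2.41, 0], [3.76, -2.41, 0]], angular=[[0, 0, 0], [0, 0, 0], [0, 0, 0], [0, 0, 0], [0, 0, 0]])

```text
clock: 18.35
eef_pos: [0.5489, 0.1465, 0.2958]
eef_rot: [[0.125, 0.992, -0.004], [0.992, -0.125, -0.001], [-0.002, -0.004, -1.0]]
ft_force: [0.2, 0.3, 1.0]
grip_width: 0.0857
gripper_force: 0.0
```

Call:
arm_command(linear=[[3.76, -2.41, 0], [3.76, -2.41, 0], [3.76, -2.41, 0], [3.76, -2.41, 0], [3.76, -2.41, 0]], angular=[[0, 0, 0], [0, 0, 0], [0, 0, 0], [0, 0, 0], [0, 0, 0]])

```text
clock: 18.85
eef_pos: [0.4532, 0.3477, 0.2958]
eef_rot: [[0.125, 0.992, -0.003], [0.992, -0.125, -0.003], [-0.003, -0.003, -1.0]]
ft_force: [0.4, 0.5, 0.2]
grip_width: 0.0857
gripper_force: 0.0
```

Call:
arm_command(linear=[[0, 0, 0], [0, 0, 0], [0, 0, 0], [0, 0, 0]], angular=[[0, 0, -7.2], [0, 0, 0], [0, 0, 0], [0, 0, 0]])

```text
clock: 19.25
eef_pos: [0.4557, 0.3452, 0.2968]
eef_rot: [[0.005, 1.0, -0.001], [1.0, -0.005, -0.002], [-0.002, -0.001, -1.0]]
ft_force: [0.7, 0.2, 0.7]
grip_width: 0.0855
gripper_force: 0.0
```

```bash
python3 - <<'E'
from h import *
o=ctrl.get_obs();im=ctrl.get_image("wrist");cv2.imwrite("pics/w7.png",im)
np.savez("w7.npz",p=o['eef_pos'],R=o['eef_rot']);print(o['eef_pos'],o['eef_rot'][:,0],o['clock'])
c=cam("wrist",(o['eef_pos'],o['eef_rot']))
P=np.array(rect(.015,.018,.163))+[.456,.3465,0]
q=proj(c,P);print(q.round(1))
m=q.mean(0);g=cv2.cvtColor(im,cv2.COLOR_BGR2GRAY)
x,y=m.astype(int)
print("cols");print(g[y-45:y+46:4,x-50:x+51:4])
E
```

```text
[0.4557347  0.34522417 0.29676632] [ 0.00462105  0.99998747 -0.00192311] 19.25
[[339.8 174.3]
 [339.2 213. ]
 [306.3 213.1]
 [305.4 174.5]]
cols
[[127 127 119 126 126  49  53  51  46  49  81  81  80  81  81  83  43  27
   39  38  41  84 127 124 120 133]
 [124 125 125 129 130  45  51  51  45  51  82  83  82  83  84  82  45  27
   37  38  36  88 122 124 125 124]
 [129 125 124 128 129  47  51  50  46  47  70  46  42  44  43  48  48  27
   37  39  37 106 132 129 129 126]
 [126 126 125 124 125  45  50  46  45  45  49  47  45  45  45  47  41  25
   38  37  35 112 128 125 127 127]
 [124 128 120 125 127  44  50  47  42  56  16   6  14  12  13  11  24  23
   35  38  35 109 127 129 123 124]
 [128 127 128 126 125  39  47  48  41  43  12  14  12  10   8  15  11  26
   31  35  36 117 124 128 123 125]
 [124 123 122 126 126  46  48  45  42  31  50  46  49  47  46  45  42  21
   32  35  33 114 128 122 125 127]
 [128 121 126 132 129  43  45  45  43  85  96  94  94  94  93  92  84  19
   31  35  36 118 123 123 123 129]
 [123 126 130 126 123  52  45  47  40  98 127 124 122 119 116 111  93  28
   29  36
[... 852 characters left out ...]
26 126 125
  125 127 122 125 123 122 125 123]
 [119 117 125 124 125 123 127 122 123 118 127 126 125 115 128 121 124 126
  121 118 121 123 125 120 126 125]
 [124 121 121 124 123 124 124 121 122 123 128 125 125 122 130 119 122 124
  124 121 126 118 126 120 126 125]
 [121 124 120 126 122 125 123 125 122 122 118 124 127 122 123 124 121 122
  126 123 125 123 128 122 125 125]
 [118 122 124 122 122 120 119 125 128 123 124 125 124 124 121 121 128 125
  122 118 122 124 126 120 118 123]
 [124 121 120 125 126 125 125 119 122 124 122 124 118 124 123 120 124 126
  120 120 122 126 123 124 124 123]
 [123 118 119 117 120 126 123 120 126 122 124 121 124 120 124 122 120 127
  120 126 123 121 119 125 131 123]]
```

Call:
arm_command(linear=[[0.23, 0, 3.2], [0, 0, 3.6], [0, 0, 3.6], [0, 0, 3.6], [0, 0, 2.48]], angular=[[0, 0, 0], [0, 0, 0], [0, 0, 0], [0, 0, 0], [0, 0, 0]])

```text
clock: 19.8
eef_pos: [0.4551, 0.3474, 0.1306]
eef_rot: [[0.003, 1.0, -0.002], [1.0, -0.003, -0.002], [-0.002, -0.002, -1.0]]
ft_force: [-0.1, -0.2, 1.1]
grip_width: 0.0856
gripper_force: 0.0
```

Call:
arm_command(linear=[[0, 0, 0], [0, 0, 0], [0, 0, 0], [0, 0, 0], [0, 0, 0]], angular=[[0, 0, 0], [0, 0, 0], [0, 0, 0], [0, 0, 0], [0, 0, 0]], grip=255, squeeze=40)

```text
clock: 20.3
eef_pos: [0.4563, 0.3504, 0.1347]
eef_rot: [[0.0, 1.0, 0.003], [1.0, -0.0, 0.002], [0.002, 0.003, -1.0]]
ft_force: [1.4, -0.6, 5.6]
grip_width: 0.0297
gripper_force: 40.4
```

Call:
arm_command(linear=[[0, 0, 0], [0, 0, 0], [0, 0, 0], [0, 0, 0], [0, 0, 0]], angular=[[0, 0, 0], [0, 0, 0], [0, 0, 0], [0, 0, 0], [0, 0, 0]])

```text
clock: 20.8
eef_pos: [0.4563, 0.3504, 0.1347]
eef_rot: [[0.0, 1.0, 0.003], [1.0, -0.0, 0.002], [0.002, 0.003, -1.0]]
ft_force: [0.4, -0.3, 6.2]
grip_width: 0.0297
gripper_force: 40.6
```

Call:
arm_command(linear=[[0, 0, -0.5], [0, 0, -1], [0, 0, -2], [0, 0, -2], [0, 0, -2]], angular=[[0, 0, 0], [0, 0, 0], [0, 0, 0], [0, 0, 0], [0, 0, 0]])

```text
clock: 21.3
eef_pos: [0.4546, 0.3493, 0.209]
eef_rot: [[-0.0, 1.0, -0.001], [1.0, 0.0, -0.0], [-0.0, -0.001, -1.0]]
ft_force: [0.1, 0.2, -1.1]
grip_width: 0.0295
gripper_force: 39.6
```

Call:
arm_command(linear=[[0, 0, -3], [0, 0, -3], [0, 0, -0.5], [0, 0, 0], [0, 0, 0]], angular=[[0, 0, 0], [0, 0, 0], [0, 0, 0], [0, 0, 0], [0, 0, 0]])

```text
clock: 21.8
eef_pos: [0.4543, 0.3486, 0.2717]
eef_rot: [[-0.0, 1.0, -0.002], [1.0, 0.0, -0.002], [-0.002, -0.002, -1.0]]
ft_force: [-0.2, 0.3, -2.1]
grip_width: 0.0298
gripper_force: 39.8
```

```bash
python3 - <<'E'
from h import *
o=ctrl.get_obs();im=ctrl.get_image("wrist");cv2.imwrite("pics/w8.png",im)
np.savez("w8.npz",p=o['eef_pos'],R=o['eef_rot']);print(o['eef_pos'],o['eef_rot'],o['clock'],o['ft_force'])
cv2.imwrite("pics/s8.png",ctrl.get_image("side"));cv2.imwrite("pics/t8.png",ctrl.get_image("top"))
d=np.array([.6156,.1095])-o['eef_pos'][:2];print(d@o['eef_rot'][:2,0],d@o['eef_rot'][:2,1])
E
```

```text
[0.45425671 0.34858972 0.2717364 ] [[-3.93850351e-05  9.99998333e-01 -1.82534318e-03]
 [ 9.99998363e-01  3.60832437e-05 -1.80885824e-03]
 [-1.80878936e-03 -1.82541143e-03 -9.99996698e-01]] 21.8 [-0.15271452  0.32903109 -2.07846986]
-0.23909567946651195 0.16133439884115994
```

Call:
arm_command(linear=[[-2, 1.36, 0], [-3, 2.04, 0], [-3, 2.04, 0], [-3, 2.04, 0], [-3, 2.04, 0]], angular=[[0, 0, 0], [0, 0, 0], [0, 0, 0], [0, 0, 0], [0, 0, 0]])

```text
clock: 22.45
eef_pos: [0.5504, 0.2081, 0.2717]
eef_rot: [[-0.0, 1.0, -0.002], [1.0, 0.0, -0.001], [-0.001, -0.002, -1.0]]
ft_force: [-1.0, 1.4, -2.3]
grip_width: 0.0296
gripper_force: 39.7
```

Call:
arm_command(linear=[[-3, 2.04, 0], [-3, 2.04, 0], [-2, 1.4, 0], [-1.6, 1.13, 0], [0, 0, 0]], angular=[[0, 0, 0], [0, 0, 0], [0, 0, 0], [0, 0, 0], [0, 0, 0]])

```text
clock: 22.95
eef_pos: [0.6177, 0.1092, 0.2713]
eef_rot: [[0.006, 1.0, -0.001], [1.0, -0.006, -0.003], [-0.003, -0.001, -1.0]]
ft_force: [-0.1, -0.4, -1.0]
grip_width: 0.0298
gripper_force: 39.8
```

Call:
arm_command(linear=[[0, 0, 0], [0, 0, 0], [0, 0, 0], [0, 0, 0], [0, 0, 0]], angular=[[0, 0, 3.6], [0, 0, 3.6], [0, 0, 0], [0, 0, 0], [0, 0, 0]])

```text
clock: 23.45
eef_pos: [0.6159, 0.1143, 0.2726]
eef_rot: [[0.123, 0.992, -0.001], [0.992, -0.123, 0.0], [0.0, -0.001, -1.0]]
ft_force: [-0.1, 0.1, -1.7]
grip_width: 0.0293
gripper_force: 39.8
```

```bash
python3 - <<'E'
from h import *
o=ctrl.get_obs();im=ctrl.get_image("wrist");cv2.imwrite("pics/w9.png",im)
np.savez("w9.npz",p=o['eef_pos'],R=o['eef_rot']);print(o['eef_pos'],o['eef_rot'].round(4).tolist(),o['clock'],o['ft_force'])
cv2.imwrite("pics/s9.png",ctrl.get_image("side"));cv2.imwrite("pics/t9.png",ctrl.get_image("top"))
a=cv2.imread("pics/w8.png").astype(int);df=np.abs(a-im).max(2)
m=(cv2.blur(df.astype(np.float32),(5,5))<8).astype(np.uint8)
print("static rows by col:")
for u in range(260,385,8):
    col=m[:,u]; run=np.where(col==0)[0]; print(u, run.max())
g=cv2.cvtColor(im,cv2.COLOR_BGR2GRAY);g8=cv2.cvtColor(a.astype(np.uint8),cv2.COLOR_BGR2GRAY)
print(g[100:400:6,290:356:8].tolist());print(g8[100:400:6,290:356:8].tolist())
c=cam("wrist",(o['eef_pos'],o['eef_rot']))
def T(P): return o['eef_pos']+np.array(P)@o['eef_rot'].T
# predicted head corners in image: tool frame, reader offset -3mm in x, mouth at z=.1267
H=[[-.003+sx*.04,sy*.017,.1267-h] for h in (0,.024) for sx in (1,-1) for sy in (1,-1)]
print(proj(c,T(H)).round(1).tolist())
E
```

```text
[0.61585089 0.11427128 0.27261408] [[0.1234, 0.9924, -0.0007], [0.9924, -0.1234, 0.0001], [0.0001, -0.0007, -1.0]] 23.45 [-0.08215043  0.13037579 -1.72587021]
static rows by col:
260 278
268 261
276 258
284 358
292 354
300 213
308 322
316 359
324 360
332 159
340 356
348 239
356 357
364 356
372 258
380 263
[[197, 146, 145, 144, 150, 149, 150, 148, 220], [195, 145, 144, 144, 145, 146, 146, 148, 192], [160, 145, 145, 147, 149, 147, 148, 146, 193], [156, 144, 145, 146, 146, 147, 146, 145, 171], [121, 143, 146, 148, 145, 149, 146, 147, 150], [96, 144, 144, 145, 145, 146, 147, 149, 141], [91, 143, 145, 146, 146, 145, 146, 144, 117], [70, 144, 141, 142, 142, 143, 143, 145, 96], [58, 141, 142, 143, 144, 144, 146, 146, 75], [58, 142, 145, 237, 237, 235, 146, 142, 75], [46, 142, 47, 49, 49, 46, 46, 143, 60], [40, 142, 80, 81, 80, 81, 82, 142, 55], [37, 142, 81, 80, 82, 81, 82, 140, 50], [32, 137, 81, 82, 81, 82, 83, 143, 52], [33, 140, 104, 104, 102, 100, 96, 139, 50], [31, 143, 84, 83, 84, 82, 84, 137, 49], [35, 142, 85, 83, 82, 85, 84, 139, 48], [36, 140, 47, 44, 44, 44, 51, 137, 52], [36, 1
[... 2739 characters left out ...]
14, 113, 29, 28, 25, 112, 109, 88], [104, 112, 114, 29, 28, 27, 111, 111, 86], [104, 111, 112, 27, 29, 27, 110, 110, 85], [105, 112, 110, 29, 29, 27, 110, 108, 85], [104, 112, 111, 28, 29, 28, 109, 110, 83], [104, 110, 111, 112, 111, 109, 108, 108, 80], [109, 107, 108, 108, 107, 106, 106, 105, 122], [18, 20, 121, 139, 133, 136, 127, 22, 17], [17, 16, 19, 18, 13, 23, 20, 21, 16], [21, 19, 15, 17, 19, 20, 23, 17, 16], [21, 16, 19, 18, 19, 19, 21, 19, 21], [20, 18, 19, 18, 21, 19, 22, 22, 14], [17, 19, 23, 17, 19, 20, 21, 21, 19], [19, 15, 20, 19, 20, 15, 18, 21, 16]]
[[342.5, 155.7], [301.7, 155.7], [340.6, 242.9], [303.5, 242.9], [344.5, 161.0], [299.7, 161.0], [342.3, 255.4], [301.9, 255.4]]
```

```bash
python3 - <<'E'
from h import *
d=np.load("w9.npz");c=cam("wrist",(d['p'],d['R']))
g=cv2.imread("pics/w9.png",0);g8=cv2.imread("pics/w8.png",0)
print("col322 146..188",g[146:189,322].tolist());print("w8",g8[146:189,322].tolist())
for r in (152,154): print(r,"cols 302..342",g[r,302:343].tolist())
for r in (165,180,200,215): print(r,"L 294..312",g[r,294:313].tolist(),"R 334..352",g[r,334:353].tolist())
for x in ([.6079,.0497,-7.44],[.6084,.0517,-7.0]):
    a=np.radians(x[2]);R=np.array([[np.cos(a),-np.sin(a)],[np.sin(a),np.cos(a)]])
    L=np.array([[s*.017,.092] for s in(-1,1)]+[[s*.036,y] for s in (-1,1) for y in (.08,.16)])@R.T+x[:2]
    print(proj(c,np.c_[L,[.049]*2+[.048]*4]).round(1).tolist())
E
```

```text
col322 146..188 [143, 142, 143, 141, 159, 238, 237, 236, 237, 235, 186, 58, 35, 45, 49, 52, 76, 98, 99, 83, 80, 80, 81, 80, 82, 81, 82, 82, 80, 80, 82, 81, 81, 80, 61, 71, 84, 97, 102, 89, 83, 82, 82]
w8 [51, 50, 49, 53, 51, 51, 51, 53, 53, 50, 40, 20, 42, 49, 50, 55, 79, 100, 105, 89, 88, 86, 87, 86, 87, 86, 86, 87, 87, 87, 87, 87, 88, 85, 67, 73, 88, 102, 107, 94, 89, 89, 89]
152 cols 302..342 [142, 142, 142, 141, 143, 187, 232, 238, 238, 238, 237, 238, 238, 238, 238, 238, 237, 238, 237, 237, 237, 236, 236, 237, 236, 236, 236, 236, 236, 235, 235, 235, 235, 236, 235, 184, 146, 143, 147, 146, 145]
154 cols 302..342 [143, 143, 144, 142, 144, 187, 232, 239, 238, 237, 237, 237, 237, 238, 237, 237, 237, 237, 236, 236, 237, 236, 235, 235, 234, 235, 235, 235, 234, 235, 235, 234, 234, 235, 234, 186, 146, 144, 147, 145, 144]
165 L 294..312 [181, 145, 142, 142, 142, 141, 109, 98, 108, 100, 99, 87, 83, 82, 81, 83, 81, 84, 84] R 334..352 [84, 83, 83, 82, 81, 85, 92, 92, 88, 76, 107, 135, 142, 141, 141, 141, 150, 206, 196]
180 L 294..312 [197, 153, 139, 139, 139, 137, 113, 82, 77, 80, 79, 71, 67, 63, 63, 63, 63, 63, 65] R 334..352 [61, 61, 60, 60, 60, 67, 72, 69, 58, 61, 124, 142, 141, 143, 138, 138, 206, 226, 157]
200 L 294..312 [230, 175, 139, 139, 139, 124, 93, 91, 97, 107, 110, 108, 104, 84, 75, 75, 76, 76, 75] R 334..352 [83, 84, 85, 94, 98, 100, 102, 93, 80, 69, 85, 125, 137, 138, 137, 167, 215, 176, 94]
215 L 294..312 [231, 185, 143, 136, 133, 91, 56, 49, 50, 51, 47, 45, 45, 46, 44, 46, 45, 47, 46] R 334..352 [46, 46, 46, 45, 47, 47, 45, 44, 43, 43, 52, 115, 136, 138, 142, 211, 229, 148, 60]
[[308.0, 150.4], [337.6, 150.6], [291.7, 160.5], [289.9, 87.0], [353.6, 160.9], [356.5, 87.4]]
[[307.5, 148.7], [337.2, 148.7], [291.4, 159.0], [288.9, 85.2], [353.4, 158.9], [355.7, 85.1]]
```

Call:
arm_command(linear=[[-0.15, -0.02, 1], [0, 0, 1.5], [0, 0, 1.5], [0, 0, 1], [0, 0, 0]], angular=[[0, 0, 0.2], [0, 0, 0], [0, 0, 0], [0, 0, 0], [0, 0, 0]])

```text
clock: 24.1
eef_pos: [0.6143, 0.1115, 0.2201]
eef_rot: [[0.129, 0.992, -0.005], [0.992, -0.129, -0.001], [-0.002, -0.005, -1.0]]
ft_force: [-0.1, 0.3, -1.7]
grip_width: 0.0295
gripper_force: 39.7
```

```bash
cat > chk.py <<'E'
from h import *
ob=ctrl.get_obs();im=ctrl.get_image("wrist");p,R=ob['eef_pos'],ob['eef_rot']
print(p,R.round(4).tolist(),ob['clock'],ob['ft_force'].round(1))
c=cam("wrist",(p,R));g=cv2.cvtColor(im,cv2.COLOR_BGR2GRAY)
T=lambda P:p+np.array(P)@R.T
print("pred head front bottom L/R",proj(c,T([[.0364,-.017,.1267],[.0364,.017,.1267]])).round(1).tolist(),"top cap front",proj(c,T([[.0144,0,-.0283],[.0134,0,-.0283]])).round(1).tolist())
x=[.6079,.0497,np.radians(-7.3)];a=x[2];Q=np.array([[np.cos(a),-np.sin(a)],[np.sin(a),np.cos(a)]])
L=np.array([[s*.017,y] for y in(.092,) for s in(-1,1)])@Q.T+x[:2]
q=proj(c,np.c_[L,[.049]*2]);print("pred label far corners",q.round(1).tolist())
v=int(q[0,1]);print("col322 rows",v-10,g[v-10:v+30,322].tolist());
for u in (310,334): print("col",u,g[v-10:v+30,u].tolist())
for r in (v+3,v+5): print("row",r,"300..344",g[r,300:345].tolist())
print("cap rows 268..292",g[268:293,322].tolist())
E
python3 chk.py
```

```text
[0.61429558 0.11154602 0.22010419] [[0.1286, 0.9917, -0.005], [0.9917, -0.1286, -0.0011], [-0.0018, -0.0049, -1.0]] 24.1 [-0.1  0.3 -1.7]
pred head front bottom L/R [[301.7, 156.4], [342.5, 156.4]] top cap front [[322.2, 285.6], [322.2, 287.9]]
pred label far corners [[307.1, 155.2], [341.8, 155.2]]
col322 rows 145 [140, 140, 141, 139, 141, 141, 142, 142, 142, 151, 193, 181, 59, 34, 45, 44, 51, 74, 93, 100, 82, 78, 80, 81, 81, 80, 80, 81, 80, 82, 81, 81, 79, 82, 78, 62, 69, 84, 96, 102]
col 310 [141, 141, 140, 142, 141, 141, 140, 141, 140, 152, 193, 183, 59, 35, 43, 46, 51, 79, 96, 95, 83, 79, 80, 81, 80, 79, 81, 81, 81, 80, 80, 81, 79, 80, 79, 62, 70, 85, 97, 101]
col 334 [142, 143, 141, 140, 142, 142, 144, 144, 144, 153, 187, 178, 58, 32, 46, 46, 50, 71, 90, 97, 81, 79, 80, 81, 80, 80, 80, 82, 81, 80, 81, 81, 80, 82, 79, 60, 68, 84, 95, 96]
row 158 300..344 [123, 73, 29, 31, 35, 37, 37, 33, 33, 35, 35, 34, 35, 35, 36, 31, 33, 35, 34, 34, 34, 35, 34, 36, 33, 32, 34, 33, 35, 32, 33, 34, 33, 32, 32, 31, 33, 31, 34, 28, 27, 25, 24, 61, 126]
row 160 300..344 [127, 76, 47, 49, 48, 44, 46, 48, 48, 47, 46, 48, 45, 46, 46, 46, 48, 47, 47, 46, 48, 45, 44, 46, 48, 47, 45, 49, 45, 48, 45, 47, 47, 44, 46, 46, 45, 46, 44, 45, 44, 44, 38, 62, 128]
cap rows 268..292 [47, 46, 48, 46, 45, 45, 45, 47, 47, 46, 48, 55, 58, 65, 68, 73, 83, 87, 88, 90, 92, 95, 97, 96, 98]
```

Call:
arm_command(linear=[[0, 0, 1], [0, 0, 1], [0, 0, 0.9], [0, 0, 0], [0, 0, 0]], angular=[[0, 0, 0], [0, 0, 0], [0, 0, 0], [0, 0, 0], [0, 0, 0]])

```text
clock: 24.65
eef_pos: [0.6158, 0.1121, 0.1936]
eef_rot: [[0.129, 0.992, -0.001], [0.992, -0.129, -0.0], [-0.0, -0.001, -1.0]]
ft_force: [0.9, -0.3, -2.0]
grip_width: 0.0299
gripper_force: 39.7
```

Call:
arm_command(linear=[[0, 0, 0], [0, 0, 0], [0, 0, 0], [0, 0, 0], [0, 0, 0]], angular=[[0, 0, 0], [0, 0, 0], [0, 0, 0], [0, 0, 0], [0, 0, 0]])

```text
clock: 25.15
eef_pos: [0.616, 0.1121, 0.194]
eef_rot: [[0.129, 0.992, 0.0], [0.992, -0.129, 0.0], [0.0, 0.0, -1.0]]
ft_force: [-0.1, -0.2, -1.7]
grip_width: 0.0298
gripper_force: 39.7
```

```bash
python3 - <<'E'
exec(open('chk.py').read())
lab=np.array(x[:2])+Q@[0,.06]; e=lab-p[:2]
print("label-mouth in tool x,y mm",(e@R[:2,0]+.0036)*1e3,(e@R[:2,1]+.0003)*1e3,"mouth z",p[2]-.1267,"yaw",np.degrees(np.arctan2(R[1,0],R[0,0]))-90)
# wall/rail row scan
for r in (60,100,130): print(r,g[r,285:300].tolist(),g[r,345:375].tolist())
W=np.array([[s*.036,y] for y in(.09,.12,.15) for s in(-1,1)])@Q.T+x[:2]
print(proj(c,np.c_[W,[.048]*6]).round(1).tolist())
E
```

```text
[0.61601012 0.11207906 0.19404758] [[0.1288, 0.9917, 0.0003], [0.9917, -0.1288, 0.0], [0.0001, 0.0003, -1.0]] 25.15 [-0.1 -0.2 -1.7]
pred head front bottom L/R [[301.7, 156.4], [342.5, 156.4]] top cap front [[322.2, 285.6], [322.2, 287.9]]
pred label far corners [[302.9, 161.1], [340.7, 161.1]]
col322 rows 151 [141, 141, 143, 142, 139, 107, 34, 36, 46, 47, 52, 76, 95, 100, 82, 79, 78, 79, 79, 81, 81, 80, 80, 81, 81, 80, 81, 81, 78, 61, 68, 84, 96, 103, 89, 83, 82, 81, 82, 83]
col 310 [141, 142, 140, 141, 139, 104, 34, 37, 46, 49, 54, 78, 97, 95, 81, 78, 80, 79, 80, 80, 80, 81, 79, 78, 80, 82, 80, 82, 77, 62, 69, 83, 98, 104, 89, 83, 80, 83, 82, 81]
col 334 [142, 142, 141, 143, 141, 107, 33, 36, 47, 47, 49, 71, 90, 95, 81, 80, 79, 81, 81, 81, 81, 80, 80, 81, 82, 81, 80, 79, 80, 60, 66, 82, 95, 97, 87, 83, 82, 83, 83, 83]
row 164 300..344 [115, 94, 103, 108, 108, 100, 95, 94, 95, 94, 95, 94, 94, 92, 92, 92, 91, 91, 92, 98, 100, 101, 100, 99, 100, 98, 98, 97, 96, 96, 97, 96, 96, 97, 95, 95, 96, 94, 94, 96, 95, 91, 83, 74, 122]
row 166 300..344 [109, 100, 96, 86, 79, 80, 80, 78, 80, 79, 
[... 440 characters left out ...]
 126, 121, 120] [124, 126, 127, 129, 131, 133, 130, 128, 154, 176, 183, 177, 157, 131, 113, 124, 129, 128, 126, 124, 122, 123, 125, 125, 125, 123, 124, 127, 126, 127]
100 [142, 142, 142, 144, 143, 144, 145, 144, 144, 144, 145, 143, 142, 143, 142] [146, 145, 146, 147, 147, 147, 146, 146, 147, 146, 146, 147, 147, 143, 136, 197, 219, 217, 148, 71, 49, 50, 53, 52, 51, 49, 51, 53, 54, 54]
130 [140, 141, 140, 141, 142, 141, 142, 142, 142, 143, 142, 144, 144, 144, 144] [144, 144, 144, 143, 143, 145, 144, 146, 144, 144, 145, 144, 141, 133, 196, 218, 217, 138, 60, 49, 51, 50, 53, 52, 51, 51, 50, 51, 51, 52]
[[282.1, 163.2], [361.7, 163.0], [280.6, 129.2], [363.0, 129.0], [279.0, 92.7], [364.4, 92.5]]
```

Call:
arm_command(linear=[[0.05, -0.04, 0.2], [0, 0, 0.13], [0, 0, 0], [0, 0, 0], [0, 0, 0]], angular=[[0, 0, 0], [0, 0, 0], [0, 0, 0], [0, 0, 0], [0, 0, 0]])

```text
clock: 25.7
eef_pos: [0.6157, 0.1126, 0.1906]
eef_rot: [[0.129, 0.992, 0.0], [0.992, -0.129, 0.0], [0.0, 0.0, -1.0]]
ft_force: [-0.0, 0.2, -0.9]
grip_width: 0.0298
gripper_force: 39.8
```

Call:
arm_command(linear=[[0, 0, 0], [0, 0, 0], [0, 0, 0], [0, 0, 0], [0, 0, 0]], angular=[[0, 0, 0], [0, 0, 0], [0, 0, 0], [0, 0, 0], [0, 0, 0]])

```text
clock: 26.2
eef_pos: [0.6156, 0.1126, 0.1906]
eef_rot: [[0.129, 0.992, -0.0], [0.992, -0.129, 0.0], [0.0, -0.0, -1.0]]
ft_force: [0.0, 0.3, -1.7]
grip_width: 0.0298
gripper_force: 39.8
```

```bash
python3 - <<'E'
from h import *
o=ctrl.get_obs();p,R=o['eef_pos'],o['eef_rot'];im=ctrl.get_image("wrist");g=cv2.cvtColor(im,cv2.COLOR_BGR2GRAY)
print(p,R[:,2].round(4),R[:,0].round(4),o['ft_force'].round(1),np.abs(o['dq']).max(),o['grip_width'],o['clock'],"mouth z",p[2]-.1267)
for r in (130,145):print(r,g[r,270:300].tolist(),g[r,345:375].tolist())
E
```

```text
[0.61560374 0.11263337 0.19057595] [-0.  0. -1.] [0.1288 0.9917 0.    ] [ 0.   0.3 -1.7] 0.0018921902020253203 0.029775434803147965 26.2 mouth z 0.06387595256446518
130 [49, 41, 38, 37, 39, 37, 38, 36, 35, 36, 93, 195, 219, 183, 146, 138, 139, 141, 141, 140, 140, 142, 142, 144, 143, 143, 144, 143, 144, 143] [145, 144, 145, 144, 144, 145, 143, 143, 145, 145, 146, 145, 146, 143, 137, 194, 218, 217, 147, 72, 50, 50, 53, 49, 53, 52, 52, 50, 55, 53]
145 [38, 46, 42, 35, 38, 39, 37, 38, 35, 32, 56, 157, 212, 222, 186, 151, 142, 141, 141, 143, 142, 141, 142, 143, 142, 140, 142, 141, 141, 141] [143, 145, 144, 144, 143, 141, 143, 144, 142, 143, 144, 144, 144, 144, 148, 202, 217, 170, 94, 51, 50, 52, 50, 51, 51, 51, 46, 54, 55, 52]
```

```bash
python3 -c "
from station import ctrl
print(ctrl.sign_off())"
```

```text
the job is handed in; nothing more can be done
None
```

Both returned boxes are upright on the tray floor in their rows, and the arm is holding the reader level and lined up about 15 mm above the barcode, centred to within about 1 mm by my measurements; I signed off at about 26 s.

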